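# Lock the rotary drilling table

## Task

Lock the rotary drilling table on the counter, so that the bolt in its middle can be tightened without the table spinning. With a fingertip, push the upright black handle round until the slot in the rim of the steel faceplate lines up with the lock bar; then push the lock bar by its thumb plate through the slot until it is fully home, with the thumb plate against the guide. Only push, with light pressure, do not grip the handle or the bar, and leave everything else on the counter where it lies.

Things in the scene. Friction and masses are not known exactly. Their poses are not given: they have to be found in the camera images.
- rotary_table: fixed rotary drilling table bolted to the counter: grey cast base, foot 170 x 170 x 14 mm. Origin on the counter's surface under the faceplate's vertical axis, z up. The lock bar's guide stands on its +x side, a grey block 44 mm wide (y), from 94 to 134 mm from the axis, top 64 mm above the counter. The bar slides along -x, straight towards the axis, 50 mm above the counter
- faceplate (a joint): angle (rad) of the round steel faceplate, counter-clockwise seen from above; 0 or 6.283 (a full turn) when the slot is in line with the lock bar. Turns freely both ways and stays where it is left: friction about 0.15 N m, some 2 to 3 N at the handle. Faceplate: 168 mm across, top 57 mm above the counter; flange on it 64 mm across, its bolt's end 85 mm above the counter
- slot_mouth (a point): middle of the open end of the faceplate's one slot, at the rim (84 mm from the axis) on its top face; the slot is 18 mm wide and runs 28 mm in towards the axis; x axis points outward along the slot
- handle (a point): upright black cylindrical handle on the faceplate, 20 mm across, 66 mm from the axis, diametrically opposite the slot; this point is on its centre line 85 mm above the counter; its top is at 105 mm, its foot is a 26 mm wide steel collar from 57 to 62 mm
- lock_bar (a joint): travel (m) of the lock bar towards the axis: 0 drawn back, nose 5 mm clear of the rim; 0.025 fully home at its stop, thumb plate against the guide. Stays where left; a push of about 5 N moves it. Steel, 13 mm wide, 10 mm high, nose tapered to 6 mm: it enters a slot within about 5 mm of true and draws the plate into line; further out it butts on the rim
- thumb_plate (a point): centre of the outer face (away from the axis) of the thumb plate, the upright steel plate on the bar's outer end, 32 mm wide, 8 mm thick, from 40 to 85 mm above the counter; this point is 68 mm up, and 167 mm from the axis when drawn back. Its x axis points away from the faceplate's axis, against the push
- gate (a point): fixed point on the base at the rim (84 mm from the axis, 57 mm above the counter) straight in front of the lock bar's nose: the slot's mouth must come here
- spanner: bystander: steel open-ended spanner, 160 mm long, lying flat beside the rotary table; origin on the counter under it
- tape_roll: bystander: roll of yellow masking tape lying flat, 100 mm across, 24 mm high; origin at the centre of its underside
- hex_bolt: bystander: thick loose steel hexagon bolt standing on its head near the rotary table, head 27 mm across corners and 10 mm high, shank 16 mm, 55 mm tall in all; origin at the centre of its underside
- calculator: bystander: black desk calculator, 150 x 105 x 18 mm; origin at the centre of its underside
- disc_box: bystander: square carton, 130 x 130 x 45 mm; origin at the centre of its underside
- screwdriver: bystander: screwdriver lying flat, 200 mm long; origin on the counter under it
- spray_can: bystander: standing can, 54 mm across, 155 mm tall; origin at the centre of its underside

How it is judged:
By the outcome, as a careful person would: the job done as asked, in the order asked, and still so for the second after the job is handed in, with the robot touching nothing.
It also fails if it takes over 64 s, if anything falls off the work surface, if the arm or the gripper's body presses on something with over 40 N, if the wrist force passes 120 N, or if a joint passes its speed limit or range.

## Robot

A 6-joint arm with a two-finger parallel gripper is mounted at the origin on the work surface. World frame = base frame: x ahead of the robot, y to its left, z up, the work surface at z = 0. Lengths are in mm, angles in rad, forces in N, time in s.
With the tool pointing down it reaches from about 325 to 900 mm from the base axis. Payload 3.5 kg.
Tool frame: the origin (TCP) lies on the mounting face of the last link; the fingertips stand tip_extent ahead of it and the grasp point (between the pads) lies 155 mm ahead of it (tip_extent is the distance from the TCP to the fingertips, in mm); z points along the fingers, y is the line along which they close (so a half turn about z gives the same grasp; the last joint's range is limited). The gripper opens to 85 mm and grips with 20 to 120 N. Pads are 22 mm wide; open, the fingers measure 114 mm over their backs; the gripper's body (76 mm by 85 mm) begins 54 mm behind the grasp point. The pads swing forward as they close: fully open they stand 13 mm farther back than shut.
Start: joints at [-1.406, 0.276, -0.026, 1.268, 0, 1.467], TCP at [165.369, -602.723, 404.713] pointing down, gripper open.
Joint ranges: [-3.12, 3.12], [-0.85, 1.88], [-1.08, 1.24], [-1.95, 2.15], [-1.57, 1.53], [-3.14, 3.14]. Speed limits (rad/s): [2.57, 2.57, 3.14, 3.14, 3.14, 3.14].

## Interface

Orientations are given as [roll, pitch, yaw] about the fixed x, y, z axes, in that order (R = Rz(yaw) Ry(pitch) Rx(roll)).
In Python, from cell import move_to, move_linear, set_joints, open_gripper, grasp, pause, solve_ik, observe, read_camera, calibration, Unreachable, finish_job, tip_extent gives the robot as it stands. Calls block until the motion is done:
- move_to(position, orientation): joint-space move of the TCP to a pose.
- move_linear(position, attitude=None, v=150, until_force=None): straight line of the TCP; attitude=None keeps the orientation; v is the mean speed in mm/s. With until_force (N) it stops when the force on the tool has changed by that much, and returns True; else False.
- set_joints(angles): joint-space move.
- open_gripper() and grasp(squeeze=None): open the fingers fully, or close them until they stop; squeeze is the grip in N (None keeps the last).
- pause(seconds).
- solve_ik(position, orientation): joint angles nearest the present ones, or None.
- observe(): the state.
- read_camera(name): name is "scene" or "top"; returns the picture (384x512x3 uint8, blue, green, red); there is no depth.
- calibration(name): a dict with "fovy" (degrees; the focal length in pixels is half the picture's height over the tangent of half this angle, whatever the lens; pixels are square), "cx", "cy" (the principal point, pixels), "xyz" and "orientation" of the camera in the world. Camera axes: x right, y up, looking along -z (the intrinsics and any distortion apply to the point x, -y, -z); pixel columns grow to the right and rows downward; lengths in mm; the calibration is good to about 2 mm. A picture is of the moment at which its call begins. calibration takes no time and is no camera call.
A pose or a line that the arm cannot do raises Unreachable and nothing moves.
- finish_job(): hands the job in; it is judged then, once.
The state is a dict: "time_s": time; "joint_positions": joint angles; "dq": joint speeds; "joint_efforts": joint torques, N m; "eef_pos": TCP position; "eef_rot": TCP orientation; "contact_force": force on the tool from outside, world axes, zero at the start; "moment": the same for the moment, N m; "finger_gap": finger opening in mm; "finger_force": force on a finger pad.
Only numpy, scipy, OpenCV 4.12 (cv2) and the standard library are available. Lean on these libraries where they do the work, as an engineer would, in place of code of your own. Each camera call takes 0.05 s, during which the arm holds its last target. There are 200 camera calls.

## Working session

There is one attempt and no reset: what is moved stays moved. The work goes in short steps, each a Python script; the robot and the scene stay as the last script left them, time stands still between calls to the robot, and variables do not carry over. Pictures are saved under pics/ and viewed, at most 10 in all, crops included, and the job is handed in when it is done.

```bash
mkdir -p pics; ls; python3 - <<'E'
from cell import *
import cv2
for n in("scene","top"):
    cv2.imwrite(f"pics/{n}0.png",read_camera(n)); print(n,calibration(n))
print(tip_extent() if callable(tip_extent) else tip_extent); print(observe())
E
```

```text
pics
scene {'fovy': 45.924103017966935, 'cx': 253.2747913316048, 'cy': 195.40823752311206, 'xyz': array([1601.81701751,  160.03089899,  880.57503623]), 'orientation': array([ 9.29201105e-01, -2.60264392e-05,  1.73307745e+00])}
top {'fovy': 49.11741882447528, 'cx': 256.209113959719, 'cy': 193.30886040009113, 'xyz': array([ 457.6163382 ,    2.6939803 , 1330.81692104]), 'orientation': array([ 0.03670871, -0.00795085, -1.5572916 ])}
173.4
{'time_s': 0.1, 'joint_positions': array([-1.40640208e+00,  2.77128433e-01, -2.77579253e-02,  1.26799955e+00,
        1.92030137e-05,  1.46745170e+00]), 'dq': array([ 1.96538680e-03, -2.80299559e-04,  3.53785365e-03,  1.16099765e-03,
        9.64083765e-04, -6.67874943e-05]), 'joint_efforts': array([-1.19114266e-03, -4.46711612e+01,  2.96127498e+01,  8.50829616e-03,
       -7.30234979e-05,  8.82981112e-06]), 'eef_pos': array([ 165.31286776, -602.37657128,  403.62005923]), 'eef_rot': array([-3.13951620e+00, -2.34663416e-04,  2.67738614e-01]), 'contact_force': array([-0.52118001,  1.22509767,  0.02259217]), 'moment': array([ 0.01368288, -0.01208239,  0.04493704]), 'finger_force': 0.0, 'finger_gap': 85.56650771069634}
```

View pics/scene0.png

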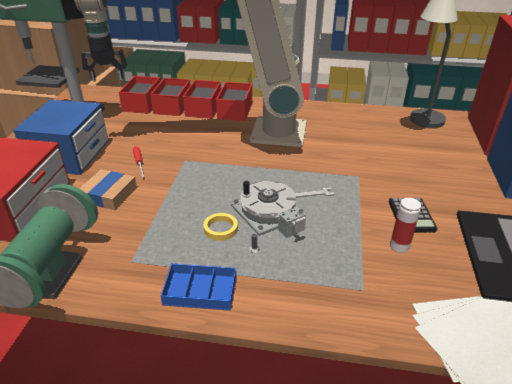

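View pics/top0.png

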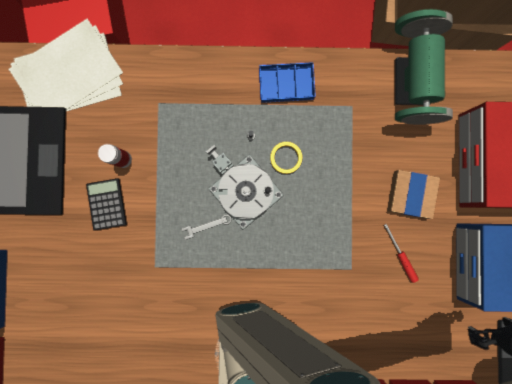

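The scene picture shows the table at about (270,200), with the handle at (246,188) and the guide at (292,222). In the top picture the flange is at (246,191), the guide at (218,158), the tape at (287,158), the hex bolt at (251,135) and the spanner at (205,229). Next I'll enlarge both.

```bash
cat > h.py <<'E'
import numpy as np, cv2
from scipy.spatial.transform import Rotation as R
from cell import *
def ray(n,px):
    c=calibration(n); f=192/np.tan(np.radians(c["fovy"])/2)
    d=R.from_euler("xyz",c["orientation"]).apply([(px[0]-c["cx"])/f,-(px[1]-c["cy"])/f,-1.])
    return c["xyz"],d
def onplane(n,px,z):
    o,d=ray(n,px); return o+d*(z-o[2])/d[2]
def proj(n,p):
    c=calibration(n); f=192/np.tan(np.radians(c["fovy"])/2)
    q=R.from_euler("xyz",c["orientation"]).inv().apply(np.array(p)-c["xyz"])
    return np.array([c["cx"]-f*q[0]/q[2],c["cy"]+f*q[1]/q[2]])
def tri(a,b):
    (o1,d1),(o2,d2)=ray("scene",a),ray("top",b)
    s=np.linalg.lstsq(np.c_[d1,-d2],o2-o1,rcond=None)[0]
    p,q=o1+s[0]*d1,o2+s[1]*d2
    return (p+q)/2,np.linalg.norm(p-q)
E
python3 - <<'E'
import cv2
t=cv2.imread("pics/top0.png")[120:250,170:310]; s=cv2.imread("pics/scene0.png")[165:265,190:350]
cv2.imwrite("pics/tc.png",cv2.resize(t,None,fx=4.6,fy=4.6,interpolation=cv2.INTER_CUBIC))
cv2.imwrite("pics/sc.png",cv2.resize(s,None,fx=5,fy=5,interpolation=cv2.INTER_CUBIC))
E
```

```text
(no output)
```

View pics/tc.png

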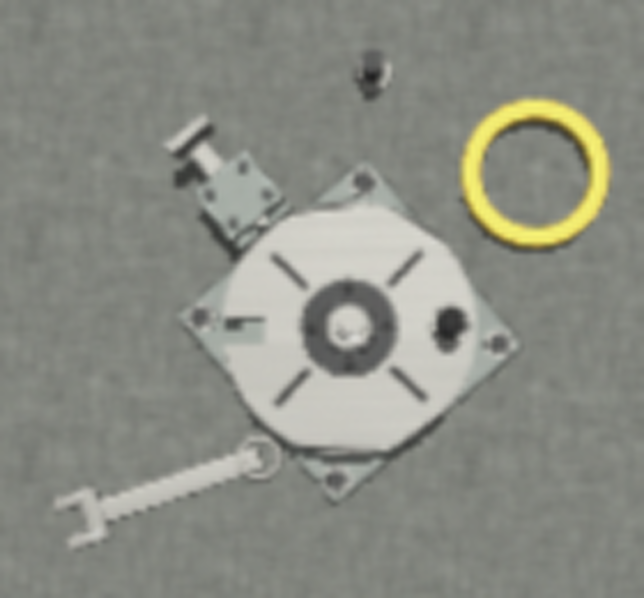

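View pics/sc.png

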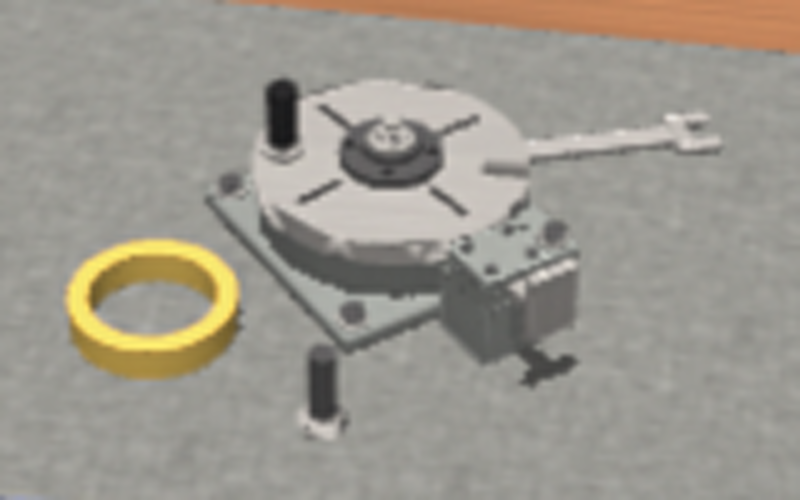

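The crops are clear. In the top crop the flange is at (348,326), the slot at (235,330), the handle at (452,322) and the thumb plate's top at (188,135). The foot corners are (364,168), (515,343), (336,498) and (183,318). In the scene crop the handle top is at (282,85), and the thumb plate is at (550,300) on the far side of the guide.

```bash
python3 - <<'E'
from h import *
T=lambda x,y:((x+.5)/4.6-.5+170,(y+.5)/4.6-.5+120)
S=lambda x,y:((x+.5)/5-.5+190,(y+.5)/5-.5+165)
np.set_printoptions(precision=1,suppress=True)
fc=np.array([onplane("top",T(*p),14) for p in [(364,166),(518,344),(336,500),(180,318)]])
print(fc,"side",np.linalg.norm(np.diff(fc,axis=0),axis=1),"centre",fc.mean(0))
e=[fc[0]-fc[3],fc[1]-fc[2]]; print("edge normals",[np.degrees(np.arctan2(v[0],-v[1])) for v in e], [np.degrees(np.arctan2(v[1],v[0])) for v in (fc[0]-fc[1],fc[3]-fc[2])])
print("bolt end",tri(S(390,135),T(348,326)))
print("handle top",tri(S(282,85),T(453,321)))
print("thumb top",tri(S(553,268),T(188,135)), onplane("top",T(188,135),85))
print("slot",onplane("top",T(243,330),57))
im=read_camera("top");g=cv2.cvtColor(im,cv2.COLOR_BGR2GRAY)
m=np.zeros_like(g);cv2.circle(m,(246,191),16,255,-1)
c=max(cv2.findContours(((g<125)&(m>0)).astype(np.uint8),0,1)[0],key=cv2.contourArea)
el=cv2.fitEllipse(c);print("flange",el,onplane("top",el[0],68))
E
```

```text
[[624.2  18.   14. ]
 [503.8 -88.8  14. ]
 [396.1  33.8  14. ]
 [518.4 141.9  14. ]] side [160.9 163.2 163.2] centre [510.6  26.2  14. ]
edge normals [np.float64(40.49757250018698), np.float64(41.33050083973891)] [np.float64(41.569600791660136), np.float64(41.46612342262061)]
bolt end (array([511.9,  25.7,  75.2]), np.float64(0.9703541453223153))
handle top (array([514.6, -40.4, 106.2]), np.float64(1.0411342635914786))
thumb top (array([633.6, 131.7,  85.2]), np.float64(0.921927708467557)) [633.7 131.3  85. ]
slot [509.1  95.7  57. ]
flange ((245.27001953125, 190.71788024902344), (19.349523544311523, 19.526058197021484), 14.167320251464844) [511.5  26.3  68. ]
```

```bash
cat >> h.py <<'E'
AX=np.array([511.4,26.0]); BAR=41.0
def turnpose(th,gap=21.,tip=78.,rad=66.):
    """finger behind (ccw of) the handle when that is at th deg; closed fingers' x side facing it"""
    t=np.radians(th); r=np.array([np.cos(t),np.sin(t)]); q=np.array([-r[1],r[0]])
    p=AX+rad*r+gap*q
    yaw=(th+90+180)%360-180
    return [*p,tip+173.4],[np.pi,0,np.radians(yaw)]
E
python3 - <<'E'
from h import *
np.set_printoptions(precision=2,suppress=True)
for th in (272.8,245,221): print(solve_ik(*turnpose(th)))
o=turnpose(272.8,50,200)
print(tip_extent); grasp(20); print(observe()["finger_gap"])
move_to(*o); move_linear(turnpose(272.8,50)[0])
s=observe(); print(s["time_s"],s["eef_pos"],s["contact_force"],s["joint_positions"])
im=np.hstack([cv2.resize(read_camera(n)[y:y+140,x:x+140],None,fx=2.8,fy=2.8,interpolation=2) for n,x,y in(("scene",190,140),("top",170,110))])
cv2.imwrite("pics/a.png",im)
E
```

```text
[-0.19  0.25 -0.41  0.91  0.    2.9 ]
[-0.21  0.2  -0.48  0.89  0.   -2.92]
[-0.21  0.15 -0.53  0.88  0.   -2.49]
173.4
0.10276927735857934
4.3417 [565.14 -37.67 252.28] [ 1.05 -0.29  0.07] [-0.18  0.3  -0.34  0.93 -0.    2.91]
```

View pics/a.png

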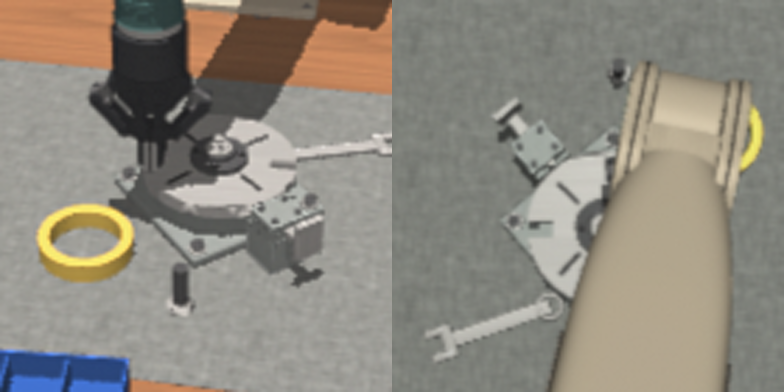

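The scene half shows the closed fingers hanging beyond the handle, clear of the plate, with the slot still untouched. The last joint would wrap round during the arc, so I'll flip the yaw by half a turn first.

```bash
sed -i 's/yaw=(th+90+180)%360-180/yaw=(th+270+180)%360-180/' h.py; python3 - <<'E'
from h import *
np.set_printoptions(precision=2,suppress=True)
q=observe()["joint_positions"].copy(); q[5]-=np.pi; set_joints(q)
for th in np.r_[272.8,np.arange(265,224,-8),224]:
    p,a=turnpose(th)
    move_linear(p,a,v=40)
    s=observe(); print(th,s["time_s"],s["eef_pos"],s["contact_force"],s["joint_positions"][5])
im=np.hstack([cv2.resize(read_camera(n)[y:y+140,x:x+140],None,fx=2.8,fy=2.8,interpolation=2) for n,x,y in(("scene",190,140),("top",170,110))])
cv2.imwrite("pics/b.png",im)
E
```

```text
272.8 7.9833 [535.81 -38.94 251.54] [-0.32 -0.22  0.46] -0.241794239223984
265.0 8.3667 [526.92 -41.67 251.59] [ 0.8  -0.63 -0.08] -0.11537886578635488
257.0 8.7583 [517.1  -43.04 251.41] [0.54 0.12 0.26] 0.017229222328598148
249.0 9.15 [507.27 -43.05 251.32] [-0.01  0.26  0.19] 0.15250195512967848
241.0 9.5417 [497.65 -41.8  251.27] [ 0.78 -0.43 -0.05] 0.2904079095713334
233.0 9.9333 [488.38 -39.26 251.28] [-0.03 -1.07 -0.25] 0.43103868797933076
225.0 10.325 [479.55 -35.45 251.29] [ 0.35 -0.15 -0.38] 0.5745240851782712
224.0 10.575 [478.84 -35.11 251.41] [ 1.62 -1.12 -1.37] 0.5942182111454353
```

View pics/b.png

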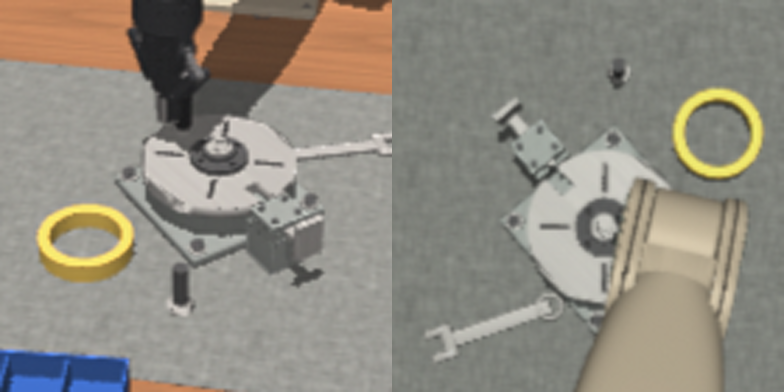

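The slot has come round to just about in front of the bar: (262,188) in the scene half, (563,182) in the top half. I'll measure its angle from a brightness profile along the plate's slot radius.

```bash
cat >> h.py <<'E'
def slot():
    out={}
    for n in("top","scene"):
        im=read_camera(n).astype(np.float32); A=np.arange(20,64,1.)
        prof=[]
        for a in A:
            t=np.radians(a)
            pts=np.array([proj(n,[AX[0]+r*np.cos(t),AX[1]+r*np.sin(t),57]) for r in (62,66,70,74)],np.float32)
            prof.append(cv2.remap(im,pts[:,:1],pts[:,1:],1).mean())
        prof=np.array(prof); w=np.clip(np.median(prof)-12-prof,0,None)
        out[n]=(w*A).sum()/max(w.sum(),1e-6); print(n,round(out[n],1),A[w>0],prof.astype(int)[::2])
    return out
E
python3 - <<'E'
from h import *
slot()
E
```

```text
top 42.7 [36. 37. 38. 39. 40. 41. 42. 43. 44. 45. 46. 47. 48. 49. 50. 51. 52. 53.] [199 199 199 198 197 197 197 193 176 144 126 142 155 161 163 164 171 182
 189 192 193 193]
scene 44.1 [36. 37. 38. 39. 40. 41. 42. 43. 44. 45. 46. 47. 48. 49. 50. 51. 52.] [197 197 197 196 196 196 196 192 179 157 137 122 110 115 134 158 178 190
 193 194 194 194]
```

```bash
python3 - <<'E'
from h import *
np.set_printoptions(precision=2,suppress=True)
move_linear(*turnpose(220.8),v=20); pause(.3); print(observe()["eef_pos"],turnpose(220.8)[0]); slot()
move_linear(turnpose(220.8,45)[0],v=80); move_linear(turnpose(220.8,45,180)[0],v=150)
u=np.array([np.cos(np.radians(BAR)),np.sin(np.radians(BAR))])
for yaw in (BAR,BAR-180):
    p=AX+u*200; print(yaw,solve_ik([*p,63+173.4],[np.pi,0,np.radians(yaw)]))
slot(); print(observe()["time_s"])
E
```

```text
[474.99 -32.96 251.32] [np.float64(475.1601590107763), np.float64(-33.022656032033844), 251.4]
top 39.0 [33. 34. 35. 36. 37. 38. 39. 40. 41. 42. 43. 44. 45. 46. 47. 48. 49.] [199 198 197 197 198 195 182 152 129 140 157 161 163 164 170 182 190 192
 193 193 193 193]
scene 40.5 [33. 34. 35. 36. 37. 38. 39. 40. 41. 42. 43. 44. 45. 46. 47. 48.] [196 196 196 196 197 195 184 160 136 117 107 108 124 147 172 189 193 194
 193 193 193 193]
41.0 [ 0.14  0.49 -0.09  0.99  0.    2.56]
-139.0 [ 0.14  0.49 -0.09  0.99  0.   -0.58]
top 39.0 [33. 34. 35. 36. 37. 38. 39. 40. 41. 42. 43. 44. 45. 46. 47. 48. 49.] [197 197 196 196 196 193 180 150 127 139 156 160 162 163 169 180 188 191
 191 191 191 191]
scene 40.5 [33. 34. 35. 36. 37. 38. 39. 40. 41. 42. 43. 44. 45. 46. 47. 48.] [196 196 196 196 196 195 184 160 136 116 107 108 124 147 171 189 193 193
 193 193 193 193]
12.9
```

```bash
python3 - <<'E'
from h import *
np.set_printoptions(precision=2,suppress=True)
u=np.array([np.cos(np.radians(BAR)),np.sin(np.radians(BAR))])
P=lambda r,tip:[*(AX+u*r),tip+173.4]
a=[np.pi,0,np.radians(BAR-180)]
move_to(P(200,180),a); move_linear(P(200,64),v=120); pause(.3)
def rep(t):
    s=observe(); print(t,s["time_s"],"r",(s["eef_pos"][:2]-AX)@u,"F",s["contact_force"]@np.r_[u,0],s["contact_force"])
rep("start")
for r in (178,172,166,160,156,154):
    h=move_linear(P(r,64),v=25,until_force=20); rep((r,h))
    if h: break
E
```

```text
start 15.425 r 200.22194310227022 F 0.1035438200783633 [-0.02  0.18 -0.  ]
(178, False) 16.4583 r 178.1166757434827 F -0.17573317611609263 [-0.17 -0.08 -0.19]
(172, False) 16.85 r 172.20231809658648 F 2.815796792025411 [ 2.04  1.95 -0.03]
(166, False) 17.2417 r 165.6303663106744 F 2.970151391462221 [ 2.18  2.02 -0.26]
(160, False) 17.6333 r 159.64063966112346 F 1.4610355948903715 [ 0.42  1.75 -0.17]
(156, False) 17.9417 r 155.76734707237068 F 0.9091658238961213 [0.8  0.46 1.13]
(154, False) 18.1917 r 153.8958288330999 F 1.554799997763751 [ 1.12  1.08 -0.4 ]
```

```bash
python3 - <<'E'
from h import *
np.set_printoptions(precision=2,suppress=True)
u=np.array([np.cos(np.radians(BAR)),np.sin(np.radians(BAR))])
P=lambda r,tip:[*(AX+u*r),tip+173.4]
def rep(t):
    s=observe(); print(t,s["time_s"],"r",(s["eef_pos"][:2]-AX)@u,"F",s["contact_force"]@np.r_[u,0],s["contact_force"])
for r in np.arange(153,142,-1.):
    h=move_linear(P(r,64),v=10,until_force=14); rep((r,h))
    if h or observe()["contact_force"]@np.r_[u,0]>14: break
move_linear(P(200,64),v=80); move_linear(P(200,200),v=150); move_to([470,-300,400],[np.pi,0,np.radians(BAR-180)])
im=np.hstack([cv2.resize(read_camera(n)[y:y+80,x:x+80],None,fx=4.9,fy=4.9,interpolation=2) for n,x,y in(("scene",245,175),("top",190,135))])
cv2.imwrite("pics/c.png",im)
rep("")
E
```

```text
(np.float64(153.0), False) 18.4417 r 153.03970328976658 F 2.9676350755421472 [1.2  3.14 1.32]
(np.float64(152.0), False) 18.6917 r 152.17930552235688 F 3.8951601994341023 [3.24 2.21 0.87]
(np.float64(151.0), False) 18.9417 r 151.806210509234 F 6.916747104630307 [ 4.86  4.96 -1.16]
(np.float64(150.0), False) 19.1917 r 151.42377856719193 F 8.645392955816563 [ 5.65  6.67 -1.7 ]
(np.float64(149.0), False) 19.4417 r 151.0731656290144 F 10.280147258995386 [ 6.65  8.02 -3.88]
(np.float64(148.0), False) 19.6917 r 150.70830612620853 F 12.756696412919721 [ 8.7   9.44 -5.09]
(np.float64(147.0), False) 19.9417 r 150.33932827032663 F 14.963856520373335 [10.75 10.45 -5.88]
 23.725 r -244.22088770274337 F -0.21036143680852723 [ 0.26 -0.62  0.62]
```

View pics/c.png

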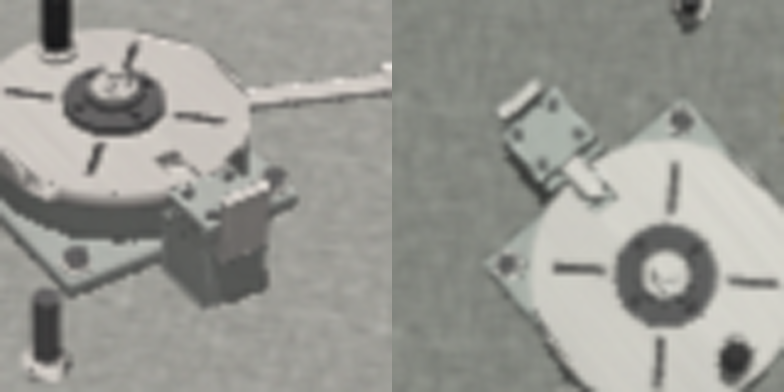

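The bar's nose lies in the slot (top half, (588,180)) and the thumb plate sits flush on the guide (520,100). The force also rose steadily against a firm stop at the expected depth.

```bash
python3 -c "
from cell import *
print(finish_job())"
```

```text
the job is handed in; nothing more can be done
None
```

The rotary table is locked and the job is handed in: the slot was pushed round into line, and the lock bar is fully home with its thumb plate against the guide. I only pushed, with no more than about 16 N, and nothing else on the counter was touched.

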